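Step off two stick lengths from the stop and mark the spot

ROBOT

A 6-joint arm with a two-finger parallel gripper is mounted at the origin on a cart in front of the work surface, level with it; the furniture and walls round the work are solid. World frame = base frame: x ahead of the robot, y to its left, z up, the work surface at z = 0. Lengths are in m, angles in degrees, forces in N, time in s.
With the tool pointing down it reaches from about 0.3 to 0.825 m from the base axis. Payload 5.4 kg.
Tool frame: the origin (TCP) lies on the front face of the gripper's body, between the roots of the fingers; the fingertips stand 88 mm ahead of it and the grasp point (between the pads) lies 69 mm ahead of it (env.tip_reach is the distance from the TCP to the fingertips, in m); z points along the fingers, y is the line along which they close (so a half turn about z gives the same grasp; the last joint's range is limited). The gripper opens to 92 mm and grips with 3 to 60 N. Pads are 20 mm wide; open, the fingers measure 128 mm over their backs; the gripper's body (75 mm by 189 mm) begins 69 mm behind the grasp point.
Start: joints at [-88.986, 9.076, 91.501, -0, 79.423, -12.038], TCP at [0.13, -0.56, 0.303] pointing down, gripper open.
Joint ranges: [-166.64, 166.64], [-54.1, 131.32], [10.49, 154.53], [-73.88, 253.88], [9.74, 151.15], [-171.62, 171.62]. Speed limits (degrees/s): [147.25, 147.25, 180, 180, 180, 180].

INTERFACE

Orientations are given as [roll, pitch, yaw] about the fixed x, y, z axes, in that order (R = Rz(yaw) Ry(pitch) Rx(roll)).
In Python, from cell import env, vision, workorder gives the robot as it stands.
- The arm moves only by the tool arm_command, never from a script. Its argument "moves" is a list that holds one entry, the list of rows, each a list of 7 numbers: the shift along the world's x, y, z in mm, then the turn, a rotation vector about the world's x, y, z in degrees, then the finger opening in mm, from 0 to 91.9. A call has 1 to 20 rows; each row shifts and turns the commanded pose from where the row before left it; what a row does not reach is not made up. A row lasts 1/10 s, in which the tool goes at most 50 mm and 8.59 degrees, less where a joint would pass 70% of its speed; a pose out of reach is approached as far as the arm can. A call is refused whole if a number of a shift passes 50 or a number of a turn 8.59, either way. A call with a gripper value outside its range is refused whole. The fingers move at their own pace and stop on an object; "grip_force" is the grip in N (left out, the last holds). Time passes only in rows, so rows that do not move let the fingers close. It gives the time, the measured TCP pose, the force, the opening and the grip force at its end, in the units of the state.
- env.get_state(): the state, without advancing time (a new reading comes with each control period).
- vision.capture(name): name is "scene" or "top" or "wrist"; returns the picture (480x640x3 uint8, blue, green, red); there is no depth.
- vision.camera_model(name): a dict with "fx", "fy", "cx", "cy" (pixels), "T" (4x4, takes a point from camera to world coordinates). Camera axes: x right, y up, looking along -z (the intrinsics and any distortion apply to the point x, -y, -z); pixel columns grow to the right and rows downward; lengths in m; the calibration is good to about 2 mm. A picture is of the moment at which its call begins: read the wrist's pose just before it. camera_model takes no time and is no camera call; for the wrist camera it gives the pose at the moment of the call.
- workorder.hand_in(): hands the job in; it is judged then, once.
The state is a dict: "t": time; "joints": joint angles; "qvel": joint speeds; "effort": joint torques, N m; "tcp_pos": TCP position; "eef_rot": TCP orientation; "wrist_force": force on the tool from outside, world axes, zero at the start; "moment": the same for the moment, N m; "grip_width": finger opening in m; "grasp_force": force on a finger pad.
Only numpy, scipy, OpenCV 4.12 (cv2) and the standard library are available. Lean on these libraries where they do the work, as an engineer would, in place of code of your own. Each camera call takes 0.05 s, during which the arm holds its last target. There are 200 camera calls.

TASK

Slide the wooden measuring stick back until its red end sits squarely against the worktop stop, then step off two lengths straight out for the new dish rack by walking it end over end: up on its blue end and laid down forward, then up on its red end and laid down forward, one end always on the worktop, without carrying it or letting its foot slip. Leave it lying there and mark the spot by pushing the flat food tin, standing, up to its far end so that they just touch without shifting the stick. If the tin is in the way push it clear first, and leave the tomato, pepper mill and salt shaker where they are.

Things in the scene. Friction and masses are not known exactly. Their poses are not given: they have to be found in the camera images.
- stop: Low aluminium worktop stop with a black rubber face, fixed, 38 mm wide and 34 mm high, all of it behind its face. Origin at the foot of the middle of the face, on the worktop; its x axis points out of the face, level, along the way the stick is to be walked (roughly towards the robot's right), its z axis up.
- stick: Square wooden measuring stick, 130 mm long, 44 x 44 mm in section, about 0.32 kg, a red plastic cap at one end and a blue one at the other. Origin at its centre; x axis along its length from the red end to the blue end. It starts lying 25 to 80 mm off the stop, red end towards it, a little askew. A round steel pivot button turns freely on both upright sides near each end.
- stick_mid (a point): Centre of the measuring stick (22 mm above the worktop when it lies); here its sides are flat and 44 mm apart. One turn end over end moves the stick on by 130 + 44 = 174 mm: two turns bring its red end to 348 mm and its blue end to 478 mm from the face of the stop.
- stick_red (a point): Centre of the red end face of the stick, 65 mm from its centre. The pair of pivot buttons of this end (22 mm across, 6 mm proud, 56 mm wide over the pair) lies 22 mm in from this face, half-way up. They turn freely: pinched by them, the stick swings in the fingers about the line through the pair.
- stick_blue (a point): Centre of the blue end face of the stick, 65 mm from its centre; its pair of buttons lies 22 mm in from this face, like those of the red end.
- tin: Flat round food tin with a gold top, 86 mm across and 40 mm high, about 0.23 kg, too wide to grip, standing loose beyond the stick, 0.48 to 0.60 m out from the stop: sometimes where the stick has to land. Origin at the centre of its underside, z axis up.
- tomato: Red tomato, 54 x 56 mm across, 60 mm high, standing loose beside the stick on the robot's side. Origin at the centre of its underside. To be left alone.
- mill: Dark wooden pepper mill, 58 mm across, 170 mm high, standing loose beyond the stick's path. Origin at the centre of its underside. To be left alone.
- shaker: Glass salt shaker with a grey top, 44 mm across, 90 mm high, standing loose beyond the stick's path. Origin at the centre of its underside. To be left alone.

How it is judged (in metres and radians):
On the way, in this order (a step that is already met when the one before it is completed fails the run):
1. the stick lies with its red end squarely against the stop (x of stick_red in the frame of stop below 0.007 m and y of stick_red in the frame of stop between -0.012 and 0.012 m and angle between the x axis of stick and the x axis of stop, either way round below 0.09 rad and angle between stick's own x axis and vertical between 1.47 and 1.67 rad), for 0.1 s.
2. it stands on its blue end, one stick length out from the stop (angle between stick's own x axis and vertical above 2.94 rad and x of stick_blue in the frame of stop between 0.134 and 0.17 m and y of stick_blue in the frame of stop between -0.02 and 0.02 m and height (world z) of stick_blue below 0.01 m), for 0.1 s.
3. it lies again, red end now leading, one turn out from the stop (angle between stick's own x axis and vertical between 1.47 and 1.67 rad and x of stick_red in the frame of stop between 0.286 and 0.322 m and y of stick_red in the frame of stop between -0.02 and 0.02 m and x of stick_blue in the frame of stop between 0.156 and 0.192 m and y of stick_blue in the frame of stop between -0.02 and 0.02 m and height (world z) of stick_red below 0.027 m), for 0.1 s.
4. it stands on its red end (angle between stick's own x axis and vertical below 0.2 rad and x of stick_red in the frame of stop between 0.308 and 0.344 m and y of stick_red in the frame of stop between -0.02 and 0.02 m and height (world z) of stick_red below 0.01 m), for 0.1 s.
At the end, for the whole second after the job is handed in: The stick lies two turns out: red end 348 mm, blue end 478 mm from the face of the stop, each within 18 mm, and within 25 mm of the line straight out from the middle of the stop; the tin stands touching the blue end or within 8 mm of it; all at rest on the worktop (angle between stick's own x axis and vertical between 1.47 and 1.67 rad and x of stick_red in the frame of stop between 0.33 and 0.366 m and y of stick_red in the frame of stop between -0.025 and 0.025 m and x of stick_blue in the frame of stop between 0.46 and 0.496 m and y of stick_blue in the frame of stop between -0.025 and 0.025 m and height (world z) of stick_mid below 0.027 m and horizontal distance between tin and stick_blue below 0.051 m and angle between tin's own z axis and vertical below 0.08 rad and height (world z) of tin below 0.006 m and linear speed of each of stick, tin below 0.01 m/s).
It fails at once if the stick is carried: both ends off the worktop (both end centres more than 34 mm up) (height (world z) of each of stick_red, stick_blue above 0.034 m).
It fails at once if the tomato, mill or shaker is moved by more than 25 mm or tipped over (distance of any of tomato, mill, shaker from where it was at the start of the episode above 0.025 m or angle between any of tomato, mill, shaker's own z axis and vertical above 0.5 rad).
It also fails if it takes over 72 s, if anything falls off the work surface, if the arm or the gripper's body presses on something with over 40 N, if the wrist force passes 120 N, or if a joint passes its speed limit or range.

## Working session

There is one attempt and no reset: what is moved stays moved. The work goes in short steps, Python scripts to look and compute and a tool call to move; the robot and the scene stay as the last step left them, time stands still between calls to the robot, and variables do not carry over. Pictures are saved under pics/ and viewed, at most 10 in all, crops included, and the job is handed in when it is done.

Besides the shell and the picture viewer there is one more tool, called as name(argument=value, ...), one argument or row to a line, values as JSON. arm_command: Moves the arm, as the interface text tells. Its arguments: {"type":"object","properties":{"moves":{"type":"array"},"grip_force":{"type":"number"}},"required":["moves"]}

```bash
ls; mkdir -p pics
python3 - <<'E'
from cell import env,vision,workorder
import cv2,numpy as np
for n in("scene","top"):
    cv2.imwrite(f"pics/{n}0.png",vision.capture(n)); m=vision.camera_model(n); print(n,{k:(np.round(v,4).tolist() if k=='T' else v) for k,v in m.items()})
print(env.get_state())
E
```

```text
pics
scene {'fx': 433.411532328442, 'fy': 433.411532328442, 'cx': 318.7285184886356, 'cy': 237.67780696153244, 'T': [[-0.6808, 0.4486, -0.5791, -0.0505], [-0.7323, -0.3971, 0.5533, 0.6446], [0.0183, 0.8007, 0.5988, 0.6515], [0.0, 0.0, 0.0, 1.0]]}
top {'fx': 565.7622980035361, 'fy': 565.7622980035361, 'cx': 321.60636936810596, 'cy': 244.0502306671553, 'T': [[0.0236, 0.9927, -0.1183, 0.3843], [-0.9997, 0.0221, -0.0134, 0.0889], [-0.0107, 0.1186, 0.9929, 1.3769], [0.0, 0.0, 0.0, 1.0]]}
{'t': 0.1, 'joints': array([-8.89853352e+01,  9.10881011e+00,  9.15617791e+01,  1.42469019e-04,
        7.94256599e+01, -1.20394379e+01]), 'qvel': array([ 0.01387141, -0.0028434 , -0.08633633,  0.0128769 , -0.02625138,
        0.05667137]), 'effort': array([ 2.98276818e-04, -3.86506712e+01, -3.22958100e+01,  7.04397610e-02,
        3.40585015e-02, -5.45182468e-05]), 'tcp_pos': array([ 0.12983278, -0.55972865,  0.30184731]), 'eef_rot': array([-1.79905897e+02, -2.02130368e-02,  1.30540598e+01]), 'wrist_force': array([-0.57650838,  0.26200461,  0.05279433]), 'moment': array([-0.03570521,  0.00517432,  0.05077827]), 'grasp_force': 0.0, 'grip_width': 0.09192369774393275}
```

View pics/top0.png

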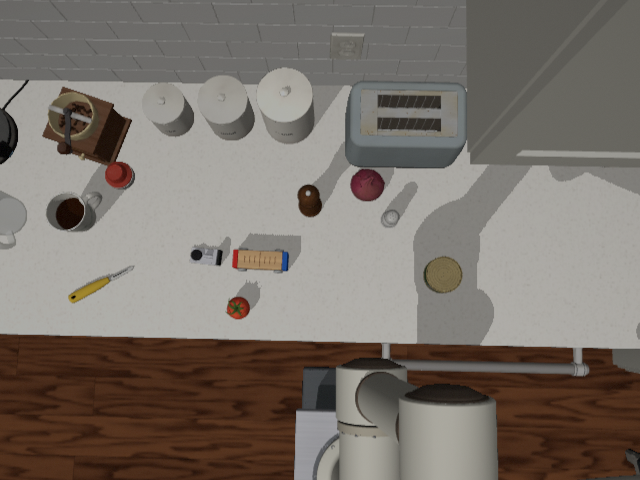

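View pics/scene0.png

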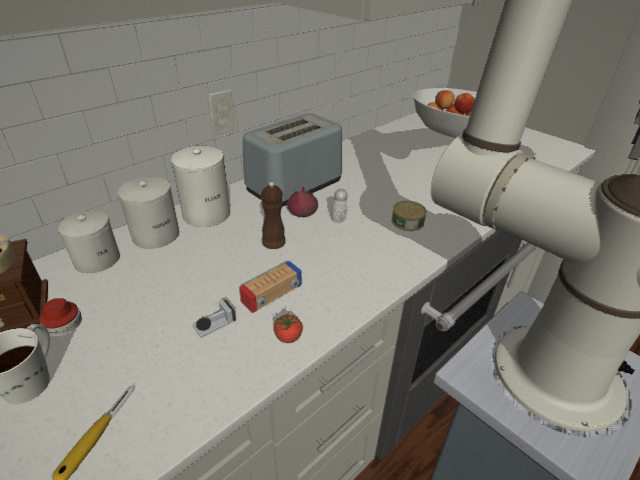

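The top view shows the stop at (207,257) with its face near x=222, the stick from red (234,260) to blue (288,261), the tin at (443,274), tomato (238,308), mill (309,205) and shaker (390,218). I'll enlarge the area around the stop and stick next.

```bash
cat > h.py <<'E'
import cv2,numpy as np
from cell import env,vision,workorder
def px2w(m,u,v,z):
    T=m['T'];d=T[:3,:3]@np.array([(u-m['cx'])/m['fx'],-(v-m['cy'])/m['fy'],-1]);o=T[:3,3]
    return o+d*(z-o[2])/d[2]
def w2px(m,p):
    T=m['T'];c=T[:3,:3].T@(np.asarray(p)-T[:3,3]);return np.array([m['cx']+m['fx']*c[0]/-c[2],m['cy']-m['fy']*c[1]/-c[2]])
E
python3 - <<'E'
from h import *
m=vision.camera_model("top");print(m.keys())
im=cv2.imread("pics/top0.png");c=im[235:285,185:295];cv2.imwrite("pics/c1.png",cv2.resize(c,None,fx=7,fy=7,interpolation=cv2.INTER_CUBIC))
c=im[180:325,225:470]
for n,u,v,z in[("tin",443,274,.04),("tomato",238,308,.04),("shaker",391,218,.09),("millTop",308,190,.165),("red",234,260,.044),("blue",288,261,.044),("stop",222,257,.034)]:print(n,px2w(m,u,v,z).round(4))
im=cv2.imread("pics/scene0.png");c=im[250:350,185:310];cv2.imwrite("pics/c2.png",cv2.resize(c,None,fx=6,fy=6,interpolation=cv2.INTER_CUBIC))
E
```

```text
dict_keys(['fx', 'fy', 'cx', 'cy', 'T'])
tin [ 0.4788 -0.1811  0.04  ]
tomato [0.3878 0.3    0.04  ]
shaker [ 0.6015 -0.0519  0.09  ]
millTop [0.6468 0.1378 0.165 ]
red [0.5005 0.3135 0.044 ]
blue [0.501  0.1855 0.044 ]
stop [0.5079 0.3442 0.034 ]
```

View pics/c1.png

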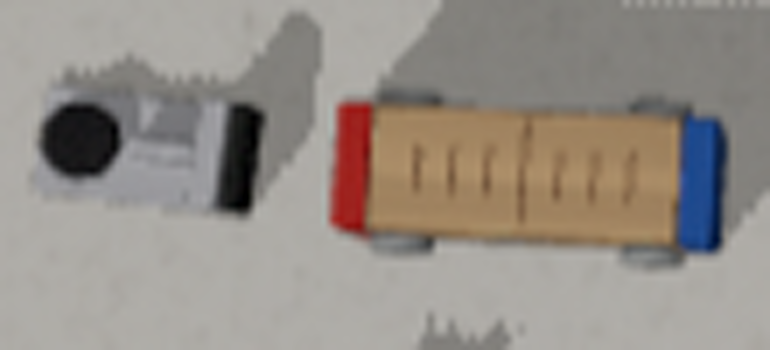

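View pics/c2.png

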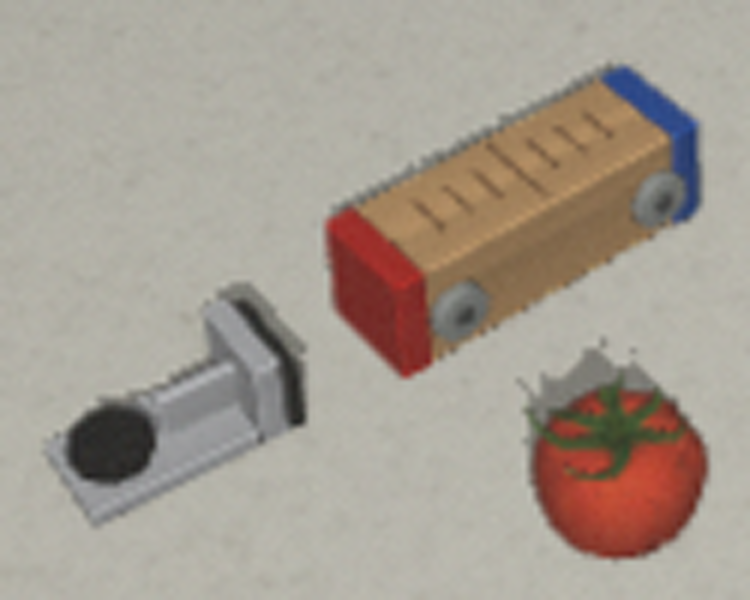

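Crop 1 gives the stop's black face from (264,106) to (250,212) and the stick's red end at (333,165); crop 2 confirms the stick is askew and off the stop. I'll fly over for a closer wrist view.

arm_command(
  moves=[
    [[40, 27, 10, 0, 0, 8.5, 91], [40, 27, 10, 0, 0, 8.5, 91], [40, 27, 10, 0, 0, 8.5, 91], [40, 27, 10, 0, 0, 8.5, 91], [40, 27, 10, 0, 0, 8.5, 91], [40, 27, 10, 0, 0, 8.5, 91], [40, 27, 10, 0, 0, 8.5, 91], [40, 27, 10, 0, 0, 8.5, 91], [0, 48, 0, 0, 0, 8, 91], [0, 48, 0, 0, 0, 0, 91], [0, 48, 0, 0, 0, 0, 91], [0, 48, 0, 0, 0, 0, 91], [0, 48, 0, 0, 0, 0, 91], [0, 48, 0, 0, 0, 0, 91], [0, 48, 0, 0, 0, 0, 91], [0, 48, 0, 0, 0, 0, 91], [0, 48, 0, 0, 0, 0, 91], [0, 48, 0, 0, 0, 0, 91], [0, 48, 0, 0, 0, 0, 91], [0, 48, 0, 0, 0, 0, 91]],
  ],
)

```text
t: 2.1
tcp_pos: [0.4492, 0.2339, 0.3824]
eef_rot: [-180.0, 0.0, 89.1]
wrist_force: [0.2, -1.0, 0.2]
grip_width: 0.0908
grasp_force: 0.0
```

arm_command(
  moves=[
    [[0, 30, 0, 0, 0, 0, 91], [0, 0, 0, 0, 0, 0, 91], [0, 0, 0, 0, 0, 0, 91]],
  ],
)

```text
t: 2.4
tcp_pos: [0.4496, 0.2619, 0.3822]
eef_rot: [-179.9, 0.1, 89.1]
wrist_force: [-0.2, -0.4, -0.5]
grip_width: 0.0908
grasp_force: 0.0
```

Run:
```python
from h import *
s=env.get_state();m=vision.camera_model("wrist");im=vision.capture("wrist");print(s['tcp_pos'],s['eef_rot'],s['t'])
for k,v in m.items():print(k,np.round(v,4))
cv2.imwrite("pics/w1.png",im);np.save("w1.npy",m,allow_pickle=True)
```

```text
[0.44957327 0.26188077 0.38215407] [-1.79941751e+02  5.47627231e-02  8.91245512e+01] 2.4
fx 366.0624
fy 366.0624
cx 318.7015
cy 234.0882
T [[ 0.9999  0.0149  0.0062  0.4508]
 [-0.016   0.9572  0.2888  0.3425]
 [-0.0016 -0.2889  0.9574  0.4645]
 [ 0.      0.      0.      1.    ]]
```

View pics/w1.png

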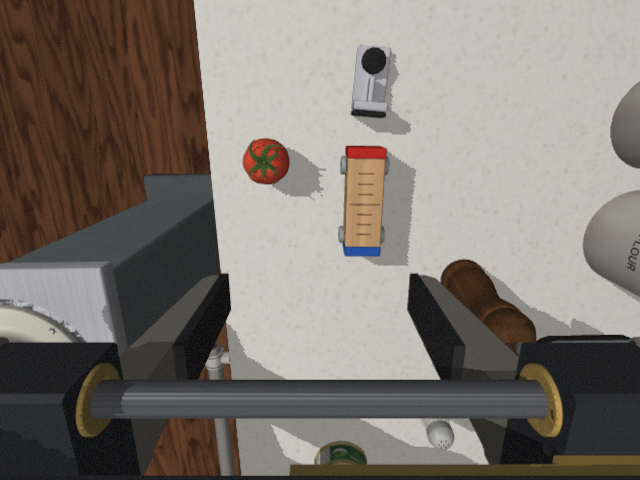

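The wrist view shows the stop's rubber face at about (352–386,113), the red end at (345–387,150), the blue end at (344–381,252), the tomato at (266,161) and the mill at (460–520,270–340).

Run:
```python
from h import *
im=cv2.imread("pics/w1.png")
a=cv2.resize(im[40:125,335:405],None,fx=6,fy=6,interpolation=cv2.INTER_CUBIC)
b=cv2.resize(im[140:265,330:400],None,fx=4.6,fy=4.6,interpolation=cv2.INTER_CUBIC)
o=np.zeros((600,760,3),np.uint8);o[:a.shape[0],:420]=a;o[:b.shape[0],430:430+b.shape[1]]=b
cv2.imwrite("pics/c3.png",o)
```

```text
(no output)
```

View pics/c3.png

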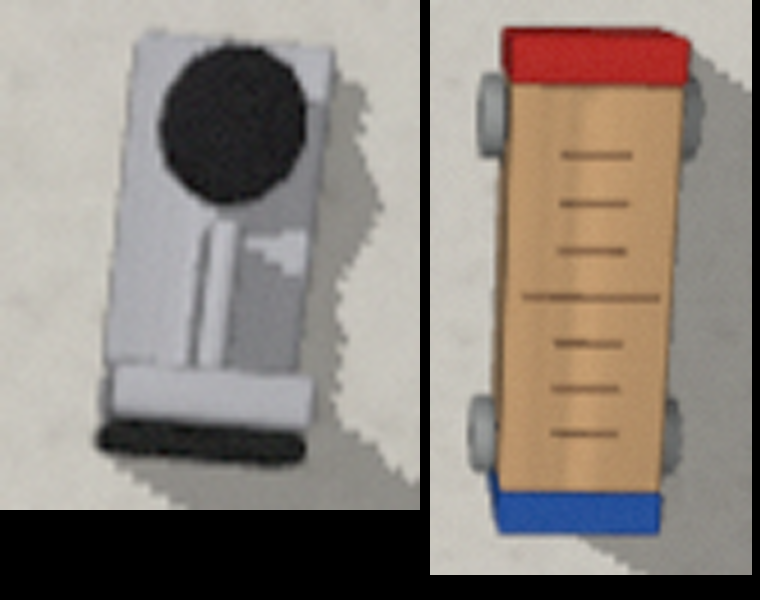

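```bash
cat > s.py <<'E'
from h import *
m=np.load("w1.npy",allow_pickle=True).item()
A=lambda x,y,z:px2w(m,335+x/6-.4,40+y/6-.4,z)
B=lambda x,y,z:px2w(m,330+(x-430)/4.6-.4,140+y/4.6-.4,z)
def ang(p,q):d=q-p;return np.degrees(np.arctan2(d[1],d[0]))
for n,P in dict(faceL=A(100,452,.034),faceR=A(303,464,.034),bL1=A(137,35,.004),bL2=A(107,365,.004),bR1=A(333,45,.004),bR2=A(297,370,.004)).items():print(n,P.round(4))
print("base dirs",ang(A(137,35,.004),A(107,365,.004)),ang(A(333,45,.004),A(297,370,.004)),"face",ang(A(100,452,.034),A(303,464,.034)))
rl,rr,bl,br=B(513,85,.044),B(684,85,.044),B(500,490,.044),B(661,490,.044);b1,b2=B(500,533,.044),B(660,533,.044)
for n,P in dict(rl=rl,rr=rr,bl=bl,br=br,b1=b1,b2=b2).items():print(n,P.round(4))
print("stick dirs",ang(rl,bl),ang(rr,br))
print("mill base", px2w(m,515,330,.0), "tomato",px2w(m,266,161,.04),"shaker",px2w(m,440,434,.08))
t=vision.camera_model("top")
for n,u,v,z in[("tin",443,274,.04),("faceTopcrop",185+264/7-.4,235+107/7-.4,.0),("faceTopcrop2",185+250/7-.4,235+212/7-.4,.0),("rl",185+372/7-.4,235+233/7-.4,.044),("rr",185+372/7-.4,235+105/7-.4,.044),("br",185+683/7-.4,235+117/7-.4,.044),("bl",185+683/7-.4,235+244/7-.4,.044),("millbase",311,210,.0),("milltop",308,188,.17)]:print("top",n,px2w(t,u,v,z).round(4))
E
python3 s.py
```

```text
faceL [0.4866 0.3513 0.034 ]
faceR [0.5245 0.3485 0.034 ]
bL1 [0.4954 0.4269 0.004 ]
bL2 [0.4904 0.3682 0.004 ]
bR1 [0.5326 0.4246 0.004 ]
bR2 [0.5279 0.3666 0.004 ]
base dirs -94.92222820253444 -94.69618546822781 face -4.134289084273846
rl [0.4822 0.3048 0.044 ]
rr [0.5241 0.3041 0.044 ]
bl [0.4795 0.2    0.044 ]
br [0.5218 0.1993 0.044 ]
b1 [0.4795 0.1879 0.044 ]
b2 [0.522  0.1873 0.044 ]
stick dirs -91.48078734430263 -91.23916613450368
mill base [0.72765129 0.0540077  0.        ] tomato [0.38922646 0.30262926 0.04      ] shaker [ 0.60310205 -0.04999099  0.08      ]
top tin [ 0.4788 -0.1811  0.04  ]
top faceTopcrop [0.5285 0.3507 0.    ]
top faceTopcrop2 [0.4916 0.354  0.    ]
top rl [0.482  0.3039 0.044 ]
top rr [0.5254 0.3057 0.044 ]
top br [0.5237 0.2    0.044 ]
top bl [0.4806 0.1987 0.044 ]
top millbase [0.6324 0.1357 0.    ]
top milltop [0.6502 0.1377 0.17  ]
```

Both cameras agree: stop face centre ≈ (0.5075, 0.350), outward direction −94.75°. Stick runs along −91.4° with its red end at ≈ (0.504, 0.317). Next I go down on the red buttons.

arm_command(
  moves=[
    [[27, 17, 0, 0, 0, -0.5, 91], [27, 16, 0, 0, 0, 0, 91], [0, 0, -45, 0, 0, 0, 91], [0, 0, -45, 0, 0, 0, 91], [0, 0, -45, 0, 0, 0, 91], [0, 0, -45, 0, 0, 0, 91], [0, 0, -45, 0, 0, 0, 91], [0, 0, -35, 0, 0, 0, 91], [0, 0, -17, 0, 0, 0, 91], [0, 0, -10, 0, 0, 0, 91], [0, 0, 0, 0, 0, 0, 91], [0, 0, 0, 0, 0, 0, 91]],
  ],
)

```text
t: 3.65
tcp_pos: [0.5049, 0.2945, 0.097]
eef_rot: [179.9, -0.0, 88.5]
wrist_force: [-0.4, 0.6, 0.7]
grip_width: 0.0912
grasp_force: 0.0
```

arm_command(
  moves=[
    [[0, 0, 0, 0, 0, 0, 70], [0, 0, 0, 0, 0, 0, 60], [0, 0, 0, 0, 0, 0, 50], [0, 0, 0, 0, 0, 0, 50], [0, 0, 0, 0, 0, 0, 50], [0, 0, 0, 0, 0, 0, 50]],
  ],
  grip_force=15,
)

```text
t: 4.25
tcp_pos: [0.5039, 0.295, 0.0959]
eef_rot: [180.0, -0.0, 88.5]
wrist_force: [-1.2, 0.4, 2.3]
grip_width: 0.0559
grasp_force: 15.0
```

arm_command(
  moves=[
    [[0, 5, 0, 0, 0, -1, 50], [0.5, 5, 0, 0, 0, -1, 50], [0.5, 5, 0, 0, 0, -1, 50], [0.5, 5, 0, 0, 0, -0.3, 50], [0.3, 4, 0, 0, 0, 0, 50], [0, 3, 0, 0, 0, 0, 50], [0, 2, 0, 0, 0, 0, 50], [0, 2, 0, 0, 0, 0, 50], [0, 0, 0, 0, 0, 0, 50], [0, 0, 0, 0, 0, 0, 50]],
  ],
)

```text
t: 5.25
tcp_pos: [0.5058, 0.3262, 0.096]
eef_rot: [180.0, -0.0, 85.3]
wrist_force: [0.0, -3.3, 5.3]
grip_width: 0.0557
grasp_force: 15.0
```

arm_command(
  moves=[
    [[0, 1, 0, 0, 0, 0, 50], [0, 1, 0, 0, 0, 0, 50], [0, 0, 0, 0, 0, 0, 50], [0, 0, 0, 0, 0, 0, 50]],
  ],
)

```text
t: 5.65
tcp_pos: [0.5058, 0.3277, 0.0959]
eef_rot: [180.0, 0.0, 85.3]
wrist_force: [0.1, -4.6, 6.1]
grip_width: 0.0557
grasp_force: 15.0
```

arm_command(
  moves=[
    [[0, 1, 0, 0, 0, 0, 50], [0, 1, 0, 0, 0, 0, 50], [0, 1, 0, 0, 0, 0, 50], [0, 0, 0, 0, 0, 0, 50], [0, 0, 0, 0, 0, 0, 50], [0, 0, 0, 0, 0, 0, 50]],
  ],
)

```text
t: 6.25
tcp_pos: [0.5059, 0.3289, 0.0959]
eef_rot: [-180.0, 0.2, 85.3]
wrist_force: [-1.8, -13.5, 8.8]
grip_width: 0.0558
grasp_force: 15.0
```

Run:
```python
from h import *
s=env.get_state();print(s['tcp_pos'],s['eef_rot'],s['wrist_force'],s['t'])
im=vision.capture("top");im2=vision.capture("scene")
a=cv2.resize(im[235:285,185:285],None,fx=6,fy=6,interpolation=cv2.INTER_CUBIC)
b=cv2.resize(im2[235:335,185:330],None,fx=4,fy=4,interpolation=cv2.INTER_CUBIC)[:,:600]
o=np.zeros((600,600,3),np.uint8);o[:200]=0;o[:300,:600]=a[:300,:600];o[300:600,:b.shape[1]]=b[60:360]
cv2.imwrite("pics/c4.png",o)
```

```text
[0.50590599 0.32892045 0.09590672] [-179.98114528    0.24726081   85.26865398] [ -1.76366443 -13.49379905   8.81032488] 6.25
```

View pics/c4.png

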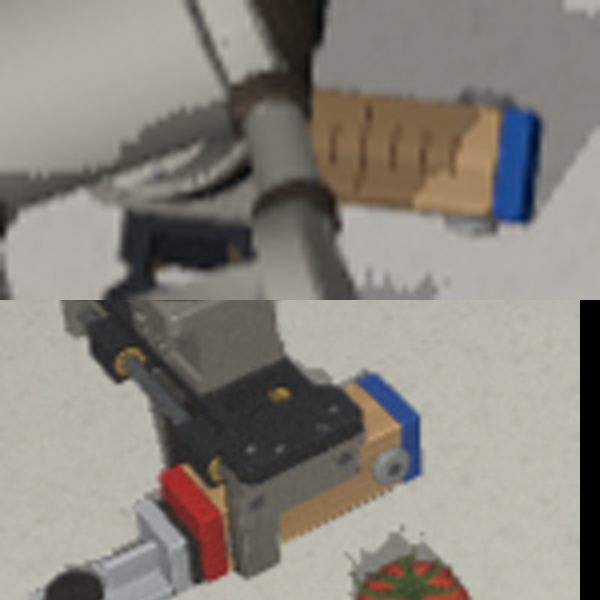

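The stick's red end is flush against the stop's rubber face in both views, and the contact force rose to 13 N. Now I compute the arc rows.

Run:
```python
import numpy as np
th=np.radians(np.arange(0,91,6)+11.51);r=110.2
X=130-r*np.cos(th);Z=r*np.sin(th)
for a,b in zip(np.diff(X),np.diff(Z)):print([round(-.083*a,1),round(-.9966*a,1),round(b,1)])
```

```text
[np.float64(-0.2), np.float64(-2.9), np.float64(11.2)]
[np.float64(-0.3), np.float64(-4.0), np.float64(10.8)]
[np.float64(-0.4), np.float64(-5.1), np.float64(10.3)]
[np.float64(-0.5), np.float64(-6.2), np.float64(9.7)]
[np.float64(-0.6), np.float64(-7.2), np.float64(9.0)]
[np.float64(-0.7), np.float64(-8.1), np.float64(8.2)]
[np.float64(-0.7), np.float64(-8.9), np.float64(7.3)]
[np.float64(-0.8), np.float64(-9.6), np.float64(6.4)]
[np.float64(-0.8), np.float64(-10.2), np.float64(5.3)]
[np.float64(-0.9), np.float64(-10.7), np.float64(4.2)]
[np.float64(-0.9), np.float64(-11.1), np.float64(3.1)]
[np.float64(-0.9), np.float64(-11.3), np.float64(1.9)]
[np.float64(-1.0), np.float64(-11.5), np.float64(0.7)]
[np.float64(-1.0), np.float64(-11.5), np.float64(-0.5)]
[np.float64(-0.9), np.float64(-11.4), np.float64(-1.7)]
```

arm_command(
  moves=[
    [[0, -2, 0, 0, 0, 0, 50], [0, 0, 0, 0, 0, 0, 50], [-0.2, -2.9, 11.2, 0, 0, 0, 50], [-0.3, -4.0, 10.8, 0, 0, 0, 50], [-0.4, -5.1, 10.3, 0, 0, 0, 50], [-0.5, -6.2, 9.7, 0, 0, 0, 50], [-0.6, -7.2, 9.0, 0, 0, 0, 50], [-0.7, -8.1, 8.2, 0, 0, 0, 50], [0, 0, 0, 0, 0, 0, 50], [0, 0, 0, 0, 0, 0, 50]],
  ],
  grip_force=20,
)

```text
t: 7.35
tcp_pos: [0.5036, 0.2955, 0.1556]
eef_rot: [179.9, -0.1, 85.2]
wrist_force: [-0.1, 1.1, 0.7]
grip_width: 0.0557
grasp_force: 20.0
```

Run:
```python
from h import *
s=env.get_state();print(s['tcp_pos'],s['eef_rot'],s['wrist_force'],s['t'])
im=vision.capture("top");im2=vision.capture("scene")
a=cv2.resize(im[225:290,185:305],None,fx=4,fy=4);b=cv2.resize(im2[200:340,185:345],None,fx=3,fy=3)
o=np.vstack([np.pad(a,((0,0),(0,0),(0,0))),b[:340,:480]]);cv2.imwrite("pics/c5.png",o)
```

```text
[0.50362765 0.29545124 0.1556358 ] [ 1.79878481e+02 -8.22601734e-02  8.52201699e+01] [-0.07776211  1.05891103  0.69151823] 7.35
```

View pics/c5.png

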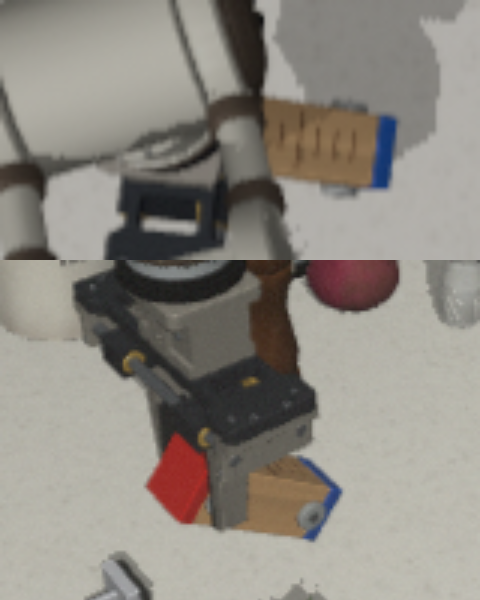

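The stick is tipped about 35° in the fingers with its blue end still on the worktop. The arc continues.

arm_command(
  moves=[
    [[-0.7, -8.9, 7.3, 0, 0, 0, 50], [-0.8, -9.6, 6.4, 0, 0, 0, 50], [-0.8, -10.2, 5.3, 0, 0, 0, 50], [-0.9, -10.7, 4.2, 0, 0, 0, 50], [-0.9, -11.1, 3.1, 0, 0, 0, 50], [-0.9, -11.3, 1.9, 0, 0, 0, 50], [-1.0, -11.5, 0.7, 0, 0, 0, 50], [-1.0, -11.5, -0.5, 0, 0, 0, 50], [-0.9, -11.4, -1.7, 0, 0, 0, 50], [0, 0, -0.5, 0, 0, 0, 50], [0, 0, 0, 0, 0, 0, 50], [0, 0, 0, 0, 0, 0, 50]],
  ],
)

```text
t: 8.65
tcp_pos: [0.4953, 0.199, 0.1819]
eef_rot: [180.0, -0.1, 85.2]
wrist_force: [-2.8, 1.1, 7.9]
grip_width: 0.0556
grasp_force: 20.0
```

arm_command(
  moves=[
    [[-0.9, -11.4, 1.7, 0, 0, 0, 50], [-1.0, -11.5, 0.5, 0, 0, 0, 50], [-1.0, -11.5, -0.7, 0, 0, 0, 50], [-0.9, -11.3, -1.9, 0, 0, 0, 50], [-0.9, -11.1, -3.1, 0, 0, 0, 50], [-0.9, -10.7, -4.2, 0, 0, 0, 50], [-0.8, -10.2, -5.3, 0, 0, 0, 50], [-0.8, -9.6, -6.4, 0, 0, 0, 50], [-0.7, -8.9, -7.3, 0, 0, 0, 50], [-0.7, -8.1, -8.2, 0, 0, 0, 50], [-0.6, -7.2, -9.0, 0, 0, 0, 50], [-0.5, -6.2, -9.7, 0, 0, 0, 50], [-0.4, -5.1, -10.3, 0, 0, 0, 50], [-0.3, -4.0, -10.8, 0, 0, 0, 50], [-0.2, -2.9, -11.2, 0, 0, 0, 50], [0, 0, 0, 0, 0, 0, 50], [0, 0, 0, 0, 0, 0, 50], [0, 0, 0, 0, 0, 0, 50]],
  ],
)

```text
t: 10.45
tcp_pos: [0.4843, 0.0696, 0.0949]
eef_rot: [-180.0, -0.0, 85.3]
wrist_force: [-0.3, 0.4, -2.9]
grip_width: 0.0556
grasp_force: 20.0
```

arm_command(
  moves=[
    [[0, 0, 0, 0, 0, 0, 60], [0, 0, 0, 0, 0, 0, 75], [0, 0, 0, 0, 0, 0, 91], [0, 0, 0, 0, 0, 0, 91], [0, 0, 40, 0, 0, 0, 91], [0, 0, 45, 0, 0, 0, 91], [0, 0, 45, 0, 0, 0, 91], [0, 0, 45, 0, 0, 0, 91], [0, 0, 45, 0, 0, 0, 91], [0, 0, 0, 0, 0, 0, 91], [0, 0, 0, 0, 0, 0, 91]],
  ],
)

```text
t: 11.55
tcp_pos: [0.4849, 0.0694, 0.3163]
eef_rot: [179.8, 0.0, 85.3]
wrist_force: [0.0, -0.2, -0.9]
grip_width: 0.0908
grasp_force: 0.0
```

```bash
cat > look.py <<'E'
from h import *
import sys
tag=sys.argv[1]
O=np.array([.5076,.3508]);ex=np.array([-.083,-.9966]);ey=np.array([.9966,-.083])
SX=lambda p:np.round([(p[:2]-O)@ex*1e3,(p[:2]-O)@ey*1e3],1)
s=env.get_state();print(s['tcp_pos'].round(4),SX(s['tcp_pos']),s['t'])
for n in("wrist","top"):
    m=vision.camera_model(n);im=vision.capture(n);cv2.imwrite(f"pics/{tag}_{n}.png",im)
    h=cv2.cvtColor(im,cv2.COLOR_BGR2HSV)
    for c,lo,hi in(("red",(0,150,90),(6,255,255)),("red2",(174,150,90),(180,255,255)),("blue",(105,150,60),(120,255,255)),("gold",(20,70,60),(32,255,255))):
        k=cv2.inRange(h,lo,hi);N,_,st,ce=cv2.connectedComponentsWithStats(k)
        for i in range(1,N):
            if st[i,4]>40:
                p=px2w(m,*ce[i],.044 if c!="gold" else .04)
                if abs(SX(p)[1])<60: print(n,c,st[i,4],ce[i].round(0),p.round(4),"X,Y",SX(p))
E
python3 look.py a
```

```text
[0.4849 0.0694 0.3163] [282.3   0.7] 11.55
wrist red 463 [317. 224.] [0.4828 0.054  0.044 ] X,Y [ 2.979e+02 -1.000e-01]
wrist blue 598 [318. 100.] [0.4927 0.1706 0.044 ] X,Y [1.808e+02 1.000e-01]
wrist gold 177 [329. 370.] [ 0.4809 -0.1214  0.04  ] X,Y [472.8  12.6]
wrist gold 1332 [329. 428.] [ 0.475  -0.2048  0.04  ] X,Y [556.5  13.7]
top blue 73 [294. 264.] [0.4932 0.1722 0.044 ] X,Y [179.2   0.5]
top gold 1024 [443. 274.] [ 0.4786 -0.182   0.04  ] X,Y [533.4  15.3]
```

Both end caps measure within 1 mm of the ideal first-turn pose. The tin is at X=533, Y=15 mm, so I push it clear now.

arm_command(
  moves=[
    [[0, -43, 0, 0, 0, 0, 40], [0, -43, 0, 0, 0, 0, 40], [0, -43, 0, 0, 0, 0, 40], [0, -44, -10, 0, 0, 0, 40], [0, 0, -45, 0, 0, 0, 40], [0, 0, -45, 0, 0, 0, 40], [0, 0, -45, 0, 0, 0, 40], [0, 0, -40, 0, 0, 0, 40], [0, 0, -20, 0, 0, 0, 40], [0, 0, -11, 0, 0, 0, 40], [0, 0, 0, 0, 0, 0, 40], [-0.8, -10, 0, 0, 0, 0, 40], [-0.8, -10, 0, 0, 0, 0, 40], [-0.9, -10, 0, 0, 0, 0, 40]],
  ],
)

```text
t: 13.05
tcp_pos: [0.4828, -0.1351, 0.1006]
eef_rot: [179.8, 0.1, 85.2]
wrist_force: [-0.1, -0.2, 0.6]
grip_width: 0.04
grasp_force: 0.4
```

arm_command(
  moves=[
    [[-2, -5, 0, 0, 0, 0, 40], [-2, -5, 0, 0, 0, 0, 40], [-2, -5, 0, 0, 0, 0, 40], [-2, -5, 0, 0, 0, 0, 40], [-2, -5, 0, 0, 0, 0, 40], [-2, -5, 0, 0, 0, 0, 40], [-2, -5, 0, 0, 0, 0, 40], [-2, -5, 0, 0, 0, 0, 40], [-2, -5, 0, 0, 0, 0, 40], [0, 0, 0, 0, 0, 0, 40], [2, 15, 0, 0, 0, 0, 40], [0, 0, 20, 0, 0, 0, 40], [0, 0, 45, 0, 0, 0, 91], [0, 20, 45, 0, 0, 0, 91], [0, 40, 45, 0, 0, 0, 91], [0, 45, 30, 0, 0, 0, 91]],
  ],
)

```text
t: 14.65
tcp_pos: [0.466, -0.0679, 0.2766]
eef_rot: [179.9, 0.1, 85.1]
wrist_force: [0.2, 0.9, 1.2]
grip_width: 0.0697
grasp_force: 0.0
```

```bash
python3 look.py b
```

```text
[ 0.466  -0.0679  0.2766] [420.8  -6.7] 14.65
wrist red 916 [326.  68.] [0.4826 0.0536 0.044 ] X,Y [ 2.982e+02 -2.000e-01]
wrist gold 206 [325. 320.] [ 0.4631 -0.1721  0.04  ] X,Y [524.9  -0.9]
wrist gold 3467 [325. 358.] [ 0.4601 -0.2147  0.04  ] X,Y [ 5.675e+02 -4.000e-01]
top red 89 [343. 270.] [0.4836 0.0559 0.044 ] X,Y [295.9   0.5]
top blue 73 [294. 264.] [0.4932 0.1722 0.044 ] X,Y [179.2   0.5]
top gold 365 [471. 288.] [ 0.4481 -0.2458  0.04  ] X,Y [599.5  -9.8]
```

The tin now sits at about X=570, Y=0, clear of the landing spot. Next is the blue-end grasp.

arm_command(
  moves=[
    [[5, 44, 0, 0, 0, 0.1, 91], [5, 45, 0, 0, 0, 0, 91], [5, 45, 0, 0, 0, 0, 91], [5, 45, 0, 0, 0, 0, 91], [5, 44.5, 0, 0, 0, 0, 91], [0, 0, -45, 0, 0, 0, 91], [0, 0, -45, 0, 0, 0, 91], [0, 0, -45, 0, 0, 0, 91], [0, 0, -30, 0, 0, 0, 91], [0, 0, -16, 0, 0, 0, 91], [0, 0, 0, 0, 0, 0, 91], [0, 0, 0, 0, 0, 0, 91]],
  ],
)

```text
t: 15.95
tcp_pos: [0.4896, 0.1545, 0.0916]
eef_rot: [-179.8, 0.1, 85.4]
wrist_force: [-0.3, -1.0, 0.4]
grip_width: 0.0912
grasp_force: 0.0
```

arm_command(
  moves=[
    [[0, 0, 0, 0, 0, 0, 70], [0, 0, 0, 0, 0, 0, 60], [0, 0, 0, 0, 0, 0, 50], [0, 0, 0, 0, 0, 0, 50], [0, 0, 0, 0, 0, 0, 50]],
  ],
)

```text
t: 16.45
tcp_pos: [0.491, 0.1548, 0.0934]
eef_rot: [180.0, 0.0, 85.4]
wrist_force: [0.9, 0.3, -0.8]
grip_width: 0.0558
grasp_force: 20.0
```

arm_command(
  moves=[
    [[-0.2, -2.9, 11.2, 0, 0, 0, 50], [-0.3, -4.0, 10.8, 0, 0, 0, 50], [-0.4, -5.1, 10.3, 0, 0, 0, 50], [-0.5, -6.2, 9.7, 0, 0, 0, 50], [-0.6, -7.2, 9.0, 0, 0, 0, 50], [-0.7, -8.1, 8.2, 0, 0, 0, 50], [-0.7, -8.9, 7.3, 0, 0, 0, 50], [-0.8, -9.6, 6.4, 0, 0, 0, 50], [-0.8, -10.2, 5.3, 0, 0, 0, 50], [-0.9, -10.7, 4.2, 0, 0, 0, 50], [-0.9, -11.1, 3.1, 0, 0, 0, 50], [-0.9, -11.3, 1.9, 0, 0, 0, 50], [-1.0, -11.5, 0.7, 0, 0, 0, 50], [-1.0, -11.5, -0.5, 0, 0, 0, 50], [-0.9, -11.4, -1.7, 0, 0, 0, 50], [0, 0, -0.5, 0, 0, 0, 50], [0, 0, 0, 0, 0, 0, 50], [0, 0, 0, 0, 0, 0, 50]],
  ],
)

```text
t: 18.25
tcp_pos: [0.4809, 0.0246, 0.1795]
eef_rot: [179.9, -0.0, 85.3]
wrist_force: [-0.9, 1.8, 4.2]
grip_width: 0.056
grasp_force: 20.0
```

Run:
```python
from h import *
im=vision.capture("scene");cv2.imwrite("pics/up2.png",cv2.resize(im[80:340,180:460],None,fx=2,fy=2))
```

```text
(no output)
```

View pics/up2.png

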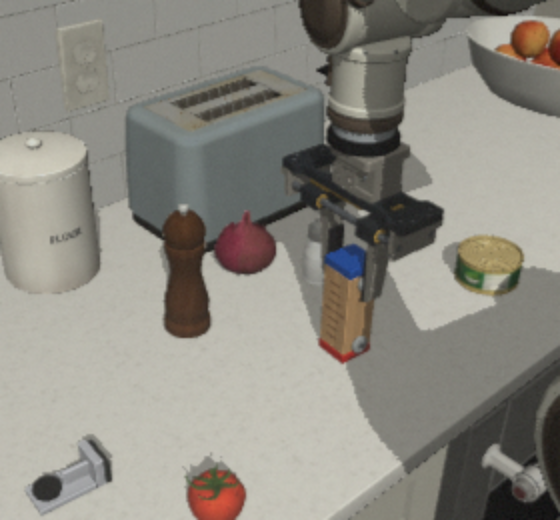

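The stick stands on its red end at (345,350), blue end up in the fingers. The tin is clear at (488,265), and the mill, shaker and tomato look undisturbed.

arm_command(
  moves=[
    [[-0.9, -11.4, 1.7, 0, 0, 0, 50], [-1.0, -11.5, 0.5, 0, 0, 0, 50], [-1.0, -11.5, -0.7, 0, 0, 0, 50], [-0.9, -11.3, -1.9, 0, 0, 0, 50], [-0.9, -11.1, -3.1, 0, 0, 0, 50], [-0.9, -10.7, -4.2, 0, 0, 0, 50], [-0.8, -10.2, -5.3, 0, 0, 0, 50], [-0.8, -9.6, -6.4, 0, 0, 0, 50], [-0.7, -8.9, -7.3, 0, 0, 0, 50], [-0.7, -8.1, -8.2, 0, 0, 0, 50], [-0.6, -7.2, -9.0, 0, 0, 0, 50], [-0.5, -6.2, -9.7, 0, 0, 0, 50], [-0.4, -5.1, -10.3, 0, 0, 0, 50], [-0.3, -4.0, -10.8, 0, 0, 0, 50], [-0.2, -2.9, -11.2, 0, 0, 0, 50], [0, 0, 0, 0, 0, 0, 50], [0, 0, 0, 0, 0, 0, 50], [0, 0, 0, 0, 0, 0, 50]],
  ],
)

```text
t: 20.1
tcp_pos: [0.4698, -0.1047, 0.0927]
eef_rot: [180.0, 0.0, 85.4]
wrist_force: [0.2, -1.0, -1.7]
grip_width: 0.0561
grasp_force: 20.0
```

arm_command(
  moves=[
    [[0, 0, 0, 0, 0, 0, 60], [0, 0, 0, 0, 0, 0, 75], [0, 0, 0, 0, 0, 0, 91], [0, 0, 0, 0, 0, 0, 91], [0, 0, 40, 0, 0, 0, 91], [0, 0, 45, 0, 0, 0, 91], [0, 0, 45, 0, 0, 0, 91], [0, 0, 45, 0, 0, 0, 91], [0, 0, 45, 0, 0, 0, 91], [0, 0, 0, 0, 0, 0, 91], [0, 0, 0, 0, 0, 0, 91]],
  ],
)

```text
t: 21.2
tcp_pos: [0.4701, -0.1048, 0.3139]
eef_rot: [179.9, 0.1, 85.4]
wrist_force: [-0.7, 0.4, -1.2]
grip_width: 0.091
grasp_force: 0.0
```

```bash
python3 look.py c
```

```text
[ 0.4701 -0.1048  0.3139] [457.1   0.5] 21.2
wrist red 626 [318.  99.] [ 0.4779 -0.0029  0.044 ] X,Y [ 3.55e+02 -3.00e-01]
wrist blue 427 [318. 223.] [ 0.4685 -0.1193  0.044 ] X,Y [471.8   0. ]
wrist gold 147 [321. 276.] [ 0.4665 -0.1777  0.04  ] X,Y [530.1   2.9]
wrist gold 4401 [318. 317.] [ 0.4593 -0.226   0.04  ] X,Y [ 5.789e+02 -3.000e-01]
top red 90 [367. 272.] [ 0.478  -0.0007  0.044 ] X,Y [ 3.527e+02 -3.000e-01]
top gold 219 [459. 294.] [ 0.4336 -0.2184  0.04  ] X,Y [573.4 -26.5]
```

The stick is lying in place: red end ≈ 348 mm and blue end ≈ 478 mm out, lateral error under 1 mm. Next I go beyond the tin and bring it back.

arm_command(
  moves=[
    [[-3.5, -40.5, 0, 0, 0, 0, 40], [-3.5, -40.5, 0, 0, 0, 0, 40], [-3.5, -40.5, 0, 0, 0, 0, 40], [-3.5, -40.5, 0, 0, 0, 0, 40], [-3.5, -40.5, 0, 0, 0, 0, 40], [0, 0, 0, 0, 0, 0, 40], [0, 0, 0, 0, 0, 0, 40]],
  ],
)

```text
t: 22.0
tcp_pos: [0.4515, -0.307, 0.3106]
eef_rot: [-179.8, -0.2, 85.3]
wrist_force: [-0.4, 0.3, 0.2]
grip_width: 0.0398
grasp_force: 0.0
```

```bash
python3 look.py d
python3 - <<'E'
import cv2,numpy as np
a=cv2.imread("pics/d_wrist.png");b=cv2.imread("pics/d_top.png")[150:390,300:620]
cv2.imwrite("pics/v.png",np.vstack([cv2.resize(a,(400,300)),cv2.resize(b,(400,300))]))
E
```

```text
[ 0.4515 -0.307   0.3106] [660.2  -1.3] 22.0
wrist blue 513 [322.   6.] [ 0.4678 -0.1313  0.044 ] X,Y [4.838e+02 3.000e-01]
wrist gold 6995 [321. 125.] [ 0.4594 -0.2271  0.04  ] X,Y [ 5.8e+02 -1.0e-01]
top red 90 [367. 272.] [ 0.478  -0.0007  0.044 ] X,Y [ 3.527e+02 -3.000e-01]
top blue 78 [416. 277.] [ 0.4693 -0.118   0.044 ] X,Y [470.4   0.8]
top gold 1041 [462. 282.] [ 0.4607 -0.2259  0.04  ] X,Y [578.6   1.1]
```

View pics/v.png

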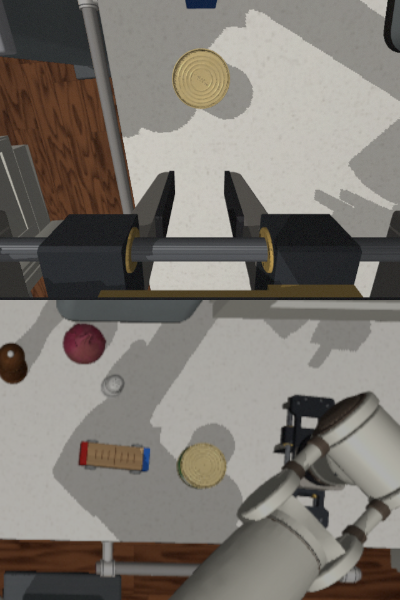

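The tin stands whole and clear at X≈580, Y≈0, with the stick straight in line at left and the fingers beyond the tin. I lower the fingers and push it back.

arm_command(
  moves=[
    [[1.3, 0, -45, 0, 0, 0, 40], [0, 0, -45, 0, 0, 0, 40], [0, 0, -45, 0, 0, 0, 40], [0, 0, -45, 0, 0, 0, 40], [0, 0, -20, 0, 0, 0, 40], [0, 0, -10, 0, 0, 0, 40], [0, 0, 0, 0, 0, 0, 40], [0.8, 10, 0, 0, 0, 0, 40], [0.8, 10, 0, 0, 0, 0, 40], [0.4, 5, 0, 0, 0, 0, 40], [0.4, 5, 0, 0, 0, 0, 40]],
  ],
)

```text
t: 23.2
tcp_pos: [0.4564, -0.2766, 0.1037]
eef_rot: [179.9, 0.1, 85.4]
wrist_force: [-0.4, -0.6, 0.7]
grip_width: 0.0399
grasp_force: 0.0
```

arm_command(
  moves=[
    [[0.4, 5, 0, 0, 0, 0, 40], [0.4, 5, 0, 0, 0, 0, 40], [0.4, 5, 0, 0, 0, 0, 40], [0.4, 5, 0, 0, 0, 0, 40], [0.4, 5, 0, 0, 0, 0, 40], [0.4, 5, 0, 0, 0, 0, 40], [0.4, 5, 0, 0, 0, 0, 40], [0.4, 5, 0, 0, 0, 0, 40], [0.4, 5, 0, 0, 0, 0, 40], [0.2, 3, 0, 0, 0, 0, 40], [0.2, 2, 0, 0, 0, 0, 40], [0, 0, 0, 0, 0, 0, 40], [0, 0, 0, 0, 0, 0, 40]],
  ],
)

```text
t: 24.5
tcp_pos: [0.4599, -0.2268, 0.1025]
eef_rot: [-180.0, -0.0, 85.3]
wrist_force: [0.8, -2.6, 2.1]
grip_width: 0.0397
grasp_force: 1.5
```

```bash
python3 look.py e; python3 -c "
from h import *
s=env.get_state();print(s['wrist_force'],s['tcp_pos'])"
```

```text
[ 0.4599 -0.2268  0.1025] [5.796e+02 4.000e-01] 24.5
wrist blue 5468 [319.  49.] [ 0.4684 -0.1214  0.044 ] X,Y [4.739e+02 1.000e-01]
wrist gold 34533 [319. 202.] [ 0.464  -0.1764  0.04  ] X,Y [5.29e+02 3.00e-01]
wrist gold 543 [208. 402.] [ 0.403  -0.2692  0.04  ] X,Y [626.6 -52.8]
wrist gold 779 [428. 401.] [ 0.508  -0.2773  0.04  ] X,Y [625.9  52.6]
wrist gold 4145 [395. 467.] [ 0.4913 -0.3172  0.04  ] X,Y [667.1  39.2]
top red 91 [367. 273.] [ 0.4779 -0.0006  0.044 ] X,Y [352.7  -0.4]
top blue 77 [416. 277.] [ 0.4692 -0.1179  0.044 ] X,Y [470.3   0.7]
top gold 934 [440. 279.] [ 0.4673 -0.1739  0.04  ] X,Y [526.2   3.4]
[ 3.17956523 -2.34220812  2.28777271] [ 0.45986052 -0.2267961   0.10249615]
```

arm_command(
  moves=[
    [[0.2, 2, 0, 0, 0, 0, 40], [0.2, 2, 0, 0, 0, 0, 40], [0.1, 2, 0, 0, 0, 0, 40], [0.1, 1, 0, 0, 0, 0, 40], [0, 0, 0, 0, 0, 0, 40], [0, 0, 0, 0, 0, 0, 40]],
  ],
)

```text
t: 25.2
tcp_pos: [0.4603, -0.2197, 0.1025]
eef_rot: [-180.0, -0.1, 85.4]
wrist_force: [-0.8, -2.2, 1.3]
grip_width: 0.0406
grasp_force: 0.8
```

```bash
python3 look.py f
python3 - <<'E'
from h import *
im=cv2.imread("pics/f_wrist.png")
h=cv2.cvtColor(im,cv2.COLOR_BGR2HSV)
m=vision.camera_model("wrist")
O=np.array([.5076,.3508]);ex=np.array([-.083,-.9966])
def X(u,v,z):return round(float((px2w(m,u,v,z)[:2]-O)@ex*1e3),1)
g=cv2.inRange(h,(20,70,60),(32,255,255))[:380,250:390];r=np.where(g.any(1))[0];b=cv2.inRange(h,(105,150,60),(120,255,255))[:,319];rb=np.where(b)[0]
print("gold rows",r.min(),r.max(),"X",X(319,r.min(),.04),X(319,r.max(),.04));print("blue rows",rb.min(),rb.max(),"X top",X(319,rb.max(),.044),"bottom",X(319,rb.max(),0))
for v in range(rb.max()-20,r.min()+12,2):print(v,h[v,319],end=' ')
E
```

```text
[ 0.4603 -0.2197  0.1025] [5.724e+02 2.000e-01] 25.2
wrist blue 5066 [320.  70.] [ 0.4685 -0.121   0.044 ] X,Y [4.735e+02 2.000e-01]
wrist gold 34596 [319. 202.] [ 0.4642 -0.1691  0.04  ] X,Y [ 5.218e+02 -1.000e-01]
wrist gold 787 [428. 401.] [ 0.5083 -0.2699  0.04  ] X,Y [618.6  52.2]
wrist gold 245 [211. 379.] [ 0.407  -0.2494  0.04  ] X,Y [606.5 -50.5]
wrist gold 339 [206. 418.] [ 0.401  -0.2712  0.04  ] X,Y [628.7 -54.7]
wrist gold 4305 [395. 468.] [ 0.4918 -0.31    0.04  ] X,Y [659.8  39.1]
top red 90 [367. 272.] [ 0.478  -0.0007  0.044 ] X,Y [ 3.527e+02 -3.000e-01]
top blue 83 [417. 277.] [ 0.4694 -0.1183  0.044 ] X,Y [470.7   0.8]
top gold 932 [437. 279.] [ 0.4676 -0.1662  0.04  ] X,Y [518.5   3.1]
gold rows 17 305 X 455.9 567.9
blue rows 50 93 X top 481.1 bottom 477.8
```

arm_command(
  moves=[
    [[0.1, 1, 0, 0, 0, 0, 40], [0, 0, 0, 0, 0, 0, 40], [0, 0, 0, 0, 0, 0, 40]],
  ],
)

```text
t: 25.6
tcp_pos: [0.4604, -0.2189, 0.1026]
eef_rot: [-180.0, -0.0, 85.4]
wrist_force: [-0.2, -0.1, 0.3]
grip_width: 0.0398
grasp_force: 0.7
```

```bash
python3 look.py g | grep -E "blue|gold|red" | head -3
python3 - <<'E'
from h import *
im=cv2.imread("pics/g_wrist.png");h=cv2.cvtColor(im,cv2.COLOR_BGR2HSV);m=vision.camera_model("wrist")
O=np.array([.5076,.3508]);ex=np.array([-.083,-.9966])
for v in range(84,116,2):print(v,h[v,319],[round(float((px2w(m,319,v,z)[:2]-O)@ex*1e3),1) for z in(.044,.04,.0)])
g=cv2.inRange(h,(20,70,60),(32,255,255))
for v in(150,250,300,310):print(v,h[v,319])
n,l,st,ce=cv2.connectedComponentsWithStats(g);i=1+st[1:,4].argmax();print(st[i])
E
```

```text
wrist blue 4979 [319.  72.] [ 0.4683 -0.121   0.044 ] X,Y [473.4   0. ]
wrist gold 34579 [319. 202.] [ 0.4643 -0.1684  0.04  ] X,Y [521.  -0.]
wrist gold 742 [428. 401.] [ 0.5086 -0.2696  0.04  ] X,Y [618.2  52.5]
84 [110 183 124] [477.3, 477.0, 473.0]
86 [109 181 104] [478.0, 477.6, 473.9]
88 [109 188  69] [478.7, 478.3, 474.8]
90 [109 189  62] [479.3, 479.0, 475.7]
92 [109 169  62] [480.0, 479.7, 476.6]
94 [110 187  60] [480.7, 480.4, 477.4]
96 [110  34  89] [481.4, 481.1, 478.3]
98 [ 21 100 163] [482.1, 481.8, 479.2]
100 [ 21  94 168] [482.7, 482.5, 480.1]
102 [ 22 101  86] [483.4, 483.2, 481.0]
104 [20 96 74] [484.1, 483.9, 481.9]
106 [ 20 100  99] [484.8, 484.6, 482.8]
108 [ 23  99 147] [485.5, 485.3, 483.7]
110 [ 20  91 174] [486.2, 486.0, 484.6]
112 [ 21  91 171] [486.9, 486.7, 485.5]
114 [ 22  94 174] [487.6, 487.5, 486.4]
150 [ 21  94 177]
250 [ 22  94 169]
300 [ 21 103 124]
310 [ 20  16 141]
[  213    98   212   208 34579]
```

arm_command(
  moves=[
    [[0.1, 1, 0, 0, 0, 0, 40], [0.1, 1, 0, 0, 0, 0, 40], [0, 0, 0, 0, 0, 0, 40], [0, 0, 0, 0, 0, 0, 40]],
  ],
)

```text
t: 26.1
tcp_pos: [0.4608, -0.2169, 0.1028]
eef_rot: [-180.0, -0.0, 85.4]
wrist_force: [-0.9, 0.7, -0.3]
grip_width: 0.04
grasp_force: 0.1
```

```bash
python3 look.py i | grep -E "blue|gold|red" | head -3
python3 - <<'E'
from h import *
im=cv2.imread("pics/i_wrist.png");h=cv2.cvtColor(im,cv2.COLOR_BGR2HSV);m=vision.camera_model("wrist")
O=np.array([.5076,.3508]);ex=np.array([-.083,-.9966])
for v in range(86,106,1):print(v,h[v,319],[round(float((px2w(m,319,v,z)[:2]-O)@ex*1e3),1) for z in(.044,.04)])
E
```

```text
wrist blue 4716 [318.  77.] [ 0.4684 -0.1206  0.044 ] X,Y [473.   0.]
wrist gold 34494 [319. 201.] [ 0.4647 -0.1663  0.04  ] X,Y [5.189e+02 2.000e-01]
wrist gold 789 [428. 401.] [ 0.509  -0.2678  0.04  ] X,Y [616.4  52.7]
86 [110 187 153] [476.1, 475.7]
87 [110 189 151] [476.4, 476.0]
88 [109 195 145] [476.7, 476.4]
89 [109 205 132] [477.1, 476.7]
90 [109 190 125] [477.4, 477.1]
91 [109 196 113] [477.7, 477.4]
92 [109 206  99] [478.1, 477.8]
93 [110 181  86] [478.4, 478.1]
94 [108 194  67] [478.8, 478.5]
95 [110 187  60] [479.1, 478.8]
96 [110 138  63] [479.4, 479.2]
97 [19 58 84] [479.8, 479.5]
98 [ 21 101 147] [480.1, 479.9]
99 [ 21  97 176] [480.5, 480.2]
100 [ 21  98 167] [480.8, 480.6]
101 [ 21  98 135] [481.1, 480.9]
102 [ 21 102  70] [481.5, 481.3]
103 [21 96 74] [481.8, 481.6]
104 [ 23 100  74] [482.2, 482.0]
105 [ 22 106  84] [482.5, 482.3]
```

The gap is about 1 mm. One more millimetre, then I back off.

arm_command(
  moves=[
    [[0.1, 1.2, 0, 0, 0, 0, 40], [0, 0, 0, 0, 0, 0, 40], [0, 0, 0, 0, 0, 0, 40], [-0.4, -5, 0, 0, 0, 0, 40], [-1.6, -20, 0, 0, 0, 0, 40], [-2, -30, 0, 0, 0, 0, 40], [0, -10, 40, 0, 0, 0, 40], [0, 0, 45, 0, 0, 0, 40], [0, 0, 45, 0, 0, 0, 40], [0, 0, 0, 0, 0, 0, 40], [0, 0, 0, 0, 0, 0, 40]],
  ],
)

```text
t: 27.3
tcp_pos: [0.4574, -0.2814, 0.234]
eef_rot: [179.9, 0.1, 85.3]
wrist_force: [-0.0, -0.7, -1.1]
grip_width: 0.0399
grasp_force: 0.0
```

```bash
python3 look.py j; python3 -c "
from h import *
print(workorder.hand_in())"
```

```text
[ 0.4574 -0.2814  0.234 ] [634.2   2.4] 27.3
wrist blue 364 [317.   2.] [ 0.469  -0.1257  0.044 ] X,Y [478.1   1.1]
wrist gold 12805 [316.  73.] [ 0.4647 -0.1672  0.04  ] X,Y [5.198e+02 3.000e-01]
top red 90 [367. 272.] [ 0.4782 -0.0006  0.044 ] X,Y [ 3.526e+02 -2.000e-01]
top blue 83 [416. 277.] [ 0.469  -0.1179  0.044 ] X,Y [470.3   0.5]
top gold 1030 [437. 279.] [ 0.4659 -0.1667  0.04  ] X,Y [519.2   1.4]
the job is handed in; nothing more can be done
None
```

I walked the stick two lengths out, to about 348–478 mm from the stop and within 1 mm of the centre line. The tin stands at its blue end, touching to within about 1 mm, and I handed the job in at about 27 s. The hand-in gave no verdict, and I didn't re-measure the tomato, mill and shaker at the end, though I saw no sign they had moved.

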